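# Settle a kinematic movement carrier on its measuring stage

## Task

Pick up the watch-movement carrier by its holder block and settle its three ball feet into the cone, groove and flat seats on the measuring stage, easing it down past the two spring catches with the hand still on it until it is fully home and level, and bed it there with a short steady push of about 12 N before letting go. Be gentle with the balls and seats, neither dropping the carrier in nor forcing it, keep the fingers off the movement on top, and leave the oil cups, loupe and tweezers where they are.

Things in the scene. Friction and masses are not known exactly. Their poses are not given: they have to be found in the camera images.
- holder (a point): carrier (~0.45 kg): this point is the centre of its dark steel block 40 (x) x 30 (y) x 34 mm on a 10 mm plate; grip across y. Plate top 17 mm below point, ball tips 37 mm below. Axes x to narrow nose, z up. 14 mm balls, centres from point: cone foot (-20,+40,-30), groove foot (-20,-40,-30), flat foot (+40,0,-30) mm. Plate x -34..+26, y +-55, nose to x +56, 52 wide.
- movement: brass watch movement, 26 mm disc 4 mm high, fixed on top of the holder block between two 6 mm brass jaws; delicate, not to be touched. Origin on its underside, 17 mm above the block's centre.
- seats: seat set on the stage's black top plate (124 x 160 mm), a fixture. Origin on that plate, 50 to 60 mm above the bench (levelling screws). z up; x, y as the carrier's when home: holder point then at (0,0,+40.4) mm. From origin: cone (-20,+40), vee groove along y (-20,-40), both 45 deg flanks, 15 mm mouth, top 8 mm up; flat pad 22 mm wide (+40,0), top 3.4 mm up. Oiled steel.
- catch_l (a joint): spring ball catch at the +y side of the seats, 10 mm ball in a post at seats (0,+64..78) mm, post top 26.5 mm above origin. Value: push-back in m, 0 = sprung out, about 2 mm when the carrier is home, 3 mm while the plate's bevelled edge (y +55) passes. The pair first touch about 8 mm above home, need about 5 N of push beyond the carrier's weight, then press it down over the last 3 mm with up to 9 N.
- catch_r (a joint): the same catch at the -y side of the seats.
- oil_cups: black dish 150 x 46 mm with four small oil cups in a row, 22 mm high; origin under its centre. Leave alone.
- loupe: black eye loupe standing on its wide rim, 38 mm wide, 34 mm high; origin under its centre. Leave alone.
- tweezers: steel tweezers lying flat, 126 mm long, 7 mm high, points to its +x; origin on the bench near its middle. Leave alone.
Things that resemble listed ones, but are neither listed nor needed, are in the scene too. What is meant by the part that bears holder is not green, red or turquoise, and is the larger of those in its own colour.

How it is judged (in metres and radians):
On the way, in this order (a step that is already met when the one before it is completed fails the run):
1. the carrier is lifted clear of the bench (height (world z) of holder above 0.075 m), for 0.1 s.
2. the carrier is bedded: fully home with the fingers still on it, its balls pressed into the seats with more than 18 N (its weight and the catches alone make 12 to 15 N) (x of holder in the frame of seats between -0.0015 and 0.0015 m and y of holder in the frame of seats between -0.0015 and 0.0015 m and z of holder in the frame of seats between 0.039 and 0.0416 m and angle between the x axis of holder and the x axis of seats, either way round below 0.03 rad and angle between the z axis of holder and the z axis of seats, either way round below 0.015 rad and contact force between the fingers and carrier above 1 N and contact force between carrier and seats above 18 N), for 0.2 s.
At the end, for the whole second after the job is handed in: The carrier rests fully home, released and still: holder point within 1.5 mm in x and y and 1.4 mm in height of its home place over the seats, within 0.03 rad in heading and 0.015 rad of level (x of holder in the frame of seats between -0.0015 and 0.0015 m and y of holder in the frame of seats between -0.0015 and 0.0015 m and z of holder in the frame of seats between 0.039 and 0.0416 m and angle between the x axis of holder and the x axis of seats, either way round below 0.03 rad and angle between the z axis of holder and the z axis of seats, either way round below 0.015 rad and linear speed of carrier below 0.01 m/s); the robot touches nothing.
It fails at once if the balls and seats are knocked or pressed together with more than 32 N (contact force between carrier and seats above 32 N).
It fails at once if the carrier drops or is slammed into the stage (faster than 0.25 m/s within 11 mm of home height) (horizontal distance between holder and seats below 0.02 m and z of holder in the frame of seats below 0.0515 m and linear speed of carrier above 0.25 m/s).
It fails at once if the fingers press on the movement (contact force between the fingers and movement above 0.5 N).
It fails at once if the oil cups, the loupe or the tweezers moved more than 15 mm (distance of any of oil_cups, loupe, tweezers from where it was at the start of the episode above 0.015 m).
It also fails if it takes over 61 s, if anything falls off the work surface, if the arm or the gripper's body presses on something with over 40 N, if the wrist force passes 120 N, or if a joint passes its speed limit or range.

## Robot

A 6-joint arm with a two-finger parallel gripper is mounted at the origin on the work surface. World frame = base frame: x ahead of the robot, y to its left, z up, the work surface at z = 0. Lengths are in mm, angles in rad, forces in N, time in s.
With the tool pointing down it reaches from about 425 to 950 mm from the base axis. Payload 14.7 kg.
Tool frame: the origin (TCP) lies between the finger pads; the fingertips stand 17 mm ahead of it and the grasp point (between the pads) lies 2 mm behind it (ctrl.tcp_to_tips is the distance from the TCP to the fingertips, in mm); x points along the fingers, y is the direction in which the jaws open and shut, and the axes are right-handed (so a half turn about x gives the same grasp; the last joint's range is limited). The gripper opens to 85 mm and grips with 20 to 120 N. Pads are 22 mm wide; open, the fingers measure 114 mm over their backs; the gripper's body (76 mm by 85 mm) begins 54 mm behind the grasp point. The pads swing forward as they close: fully open they stand 13 mm farther back than shut.
Start: joints at [-0.047, 0.48, 1.596, -0, 1.065, -0.047], TCP at [649.994, 0.021, 248.297] pointing down, gripper open.
Joint ranges: [-2.75, 2.75], [-0.82, 2.05], [0.23, 2.67], [-1.56, 4.7], [0.09, 2.69], [-2.92, 2.92]. Speed limits (rad/s): [1.89, 1.89, 2.39, 3.01, 3.01, 3.01].

## Interface

Orientations are given as a rotation vector (axis times angle).
In Python, from station import get_state, imaging, ctrl gives the robot as it stands. The module is installed in compiled form; this text tells all that it offers.
- The arm moves only by the tool send_rows, never from a script. Its argument "series" is a list of rows, each a list of 3 entries, a list of its own where there are three numbers: the shift along the tool's x, y, z in m, then the turn about the tool's x in rad, then the gripper command: -1 is fully open, 1 is shut, values between are in proportion. A call has 1 to 5 rows; each row shifts and turns the commanded pose from where the row before left it, along the tool's axes as they then stand; what a row does not reach is not made up. A row lasts 1/12 s, in which the tool goes at most 41.7 mm and 7.16 degrees, less where a joint would pass 70% of its speed; a pose out of reach is approached as far as the arm can. A call is refused whole if a number of a shift passes 0.0417 or a number of a turn 0.125, either way. A call with a gripper value outside its range is refused whole. The fingers move at their own pace and stop on an object; "squeeze" is the grip in N (left out, the last holds). Time passes only in rows, so rows that do not move let the fingers close. It gives the time, the measured TCP pose, the force and the opening at its end, in the units of the state.
- get_state(): the state, without advancing time (a new reading comes with each control period).
- imaging.grab_frame(name): name is "scene" or "side" or "wrist"; returns a dict with "color" (400x640x3 uint8, red, green, blue), "intrinsics" (3x3 intrinsics, pixels), "R" (3x3) and "t" (3): a world point X has camera coordinates R X + t; the wrist camera has in their place "T_tool_cam" (4x4, takes a point from camera to tool coordinates, whose origin is the TCP and whose axes are the tool frame's). Camera axes: x right, y down, z forward; pixel columns grow to the right and rows downward; lengths in mm; the calibration is good to about 2 mm. The wrist camera is an equidistant fisheye: a pixel r from the principal point sees the ray r / f radians off the axis. A picture is of the moment at which its call begins: read the wrist's pose just before it. There is no depth.
- ctrl.finish_job(): hands the job in, once; it reports no verdict.
The state is a dict: "t": time; "q": joint angles; "qvel": joint speeds; "tau": joint torques, N m; "ee_pos": TCP position; "ee_rot": TCP orientation; "contact_force": force on the tool from outside, world axes, zero at the start; "wrist_torque": the same for the moment, N m; "grip_width": finger opening in mm.
Only numpy, scipy, OpenCV 4.12 (cv2) and the standard library are available. Lean on these libraries where they do the work, as an engineer would, in place of code of your own. Each camera call takes 0.05 s, during which the arm holds its last target.

## Working session

There is one attempt and no reset: what is moved stays moved. The work goes in short steps, Python scripts to look and compute and a tool call to move; the robot and the scene stay as the last step left them, time stands still between calls to the robot, and variables do not carry over. Pictures are saved under pics/ and viewed, and the job is handed in when it is done.

Besides the shell and the picture viewer there is one more tool, called after "Request:" by a JSON object that holds its "method" and its "body". send_rows: Moves the arm, as the interface text tells. Its arguments: {"type":"object","properties":{"series":{"type":"array"},"squeeze":{"type":"number"}},"required":["series"]}

```bash
mkdir -p pics
python3 - <<'E'
from station import get_state, imaging, ctrl
import cv2, numpy as np
print(get_state(), ctrl.tcp_to_tips)
for n in ["scene","side","wrist"]:
    f=imaging.grab_frame(n)
    cv2.imwrite(f"pics/{n}0.png",f["color"][:,:,::-1])
    np.savez(f"pics/{n}0.npz",**f)
    print(n,{k:np.round(v,3).tolist() for k,v in f.items() if k!="color"})
E
```

```text
{'t': 0.0, 'q': array([-4.66033809e-02,  4.80809813e-01,  1.59686008e+00,  4.58312239e-06,
        1.06510310e+00, -4.66007352e-02]), 'qvel': array([ 0.00195956,  0.0001534 ,  0.000862  , -0.00096182,  0.00051508,
        0.00173988]), 'tau': array([ 2.41355090e-03, -9.50650907e+01, -4.30184269e+01, -5.27583288e-04,
        1.24796593e-02,  1.26860105e-04]), 'ee_pos': array([6.49615484e+02, 3.81432031e-02, 2.47691812e+02]), 'ee_rot': array([ 1.208689  ,  1.2101088 , -1.21004334]), 'contact_force': array([-0.17272385,  1.10762821,  0.19485736]), 'wrist_torque': array([4.19848502e-02, 4.46517364e-03, 6.17118654e-05]), 'grip_width': 85.42351360411219} 17.0
scene {'intrinsics': [[389.079, 0.0, 319.413], [0.0, 389.079, 204.381], [0.0, 0.0, 1.0]], 'R': [[0.457, 0.889, 0.003], [0.579, -0.295, -0.761], [-0.675, 0.35, -0.649]], 't': [-83.968, -275.892, 1377.73]}
side {'intrinsics': [[403.516, 0.0, 316.07], [0.0, 403.516, 195.823], [0.0, 0.0, 1.0]], 'R': [[-0.913, -0.408, 0.009], [-0.257, 0.557, -0.79], [0.317, -0.723, -0.613]], 't': [395.993, 287.551, 719.756]}
wrist {'intrinsics': [[309.707, 0.0, 323.308], [0.0, 309.707, 201.277], [0.0, 0.0, 1.0]], 'T_tool_cam': [[0.001, -0.311, 0.951, -124.905], [1.0, 0.0, -0.001, 1.266], [0.0, 0.951, 0.311, -80.234], [0.0, 0.0, 0.0, 1.0]]}
```

View pics/scene0.png

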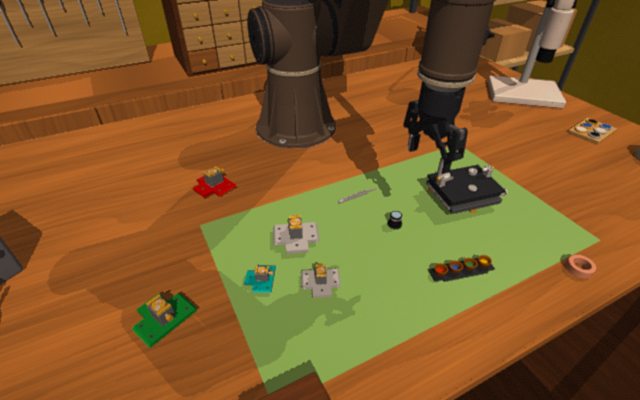

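View pics/side0.png

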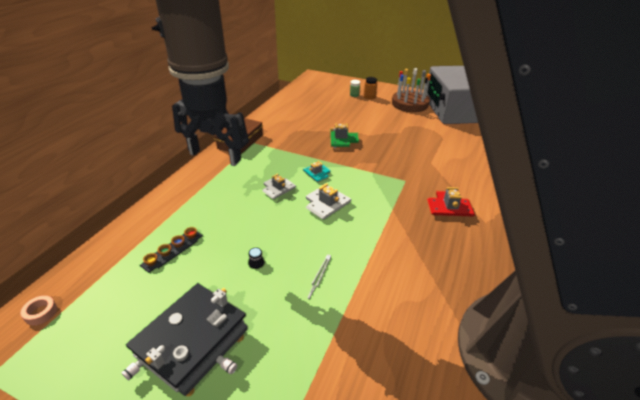

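View pics/wrist0.png

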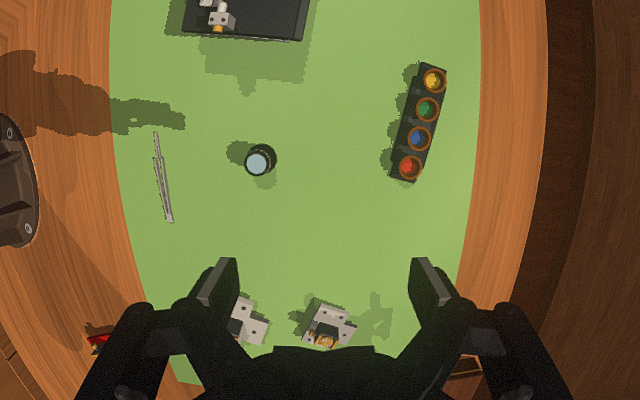

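The large grey carrier is at scene (296,233). The other things it could be taken for are the small grey one (320,278), turquoise (262,277), green (163,317) and red (215,183). I'll write the helpers and make a rough measurement.

```bash
cat > h.py <<'E'
import numpy as np, cv2
from scipy.spatial.transform import Rotation as Ro
from station import get_state, imaging, ctrl
def pose(s): return Ro.from_rotvec(s["ee_rot"]).as_matrix(), np.array(s["ee_pos"])
def snap(name,tag):
    s=get_state(); f=dict(imaging.grab_frame(name))
    cv2.imwrite(f"pics/{tag}.png",f["color"][:,:,::-1])
    f["er"]=s["ee_rot"]; f["ep"]=s["ee_pos"]; np.savez(f"pics/{tag}.npz",**f)
    return f
def load(tag): return dict(np.load(f"pics/{tag}.npz"))
def ray(f,uv):
    K=f["intrinsics"]; a=(uv[0]-K[0,2])/K[0,0]; b=(uv[1]-K[1,2])/K[1,1]
    if "T_tool_cam" in f:
        r=np.hypot(a,b); d=np.array([np.sin(r)*a/max(r,1e-9),np.sin(r)*b/max(r,1e-9),np.cos(r)])
        T=f["T_tool_cam"]; R=Ro.from_rotvec(f["er"]).as_matrix()
        o=R@T[:3,3]+f["ep"]; d=R@T[:3,:3]@d
    else:
        o=-f["R"].T@f["t"]; d=f["R"].T@np.array([a,b,1.])
    return o,d/np.linalg.norm(d)
def onz(f,uv,z):
    o,d=ray(f,uv); return o+d*(z-o[2])/d[2]
def proj(f,X):
    K=f["intrinsics"]; X=np.asarray(X,float)
    if "T_tool_cam" in f:
        T=f["T_tool_cam"]; R=Ro.from_rotvec(f["er"]).as_matrix()
        c=T[:3,:3].T@(R.T@(X-f["ep"])-T[:3,3]); r=np.hypot(c[0],c[1]); th=np.arctan2(r,c[2])
        return np.array([K[0,2]+K[0,0]*th*c[0]/r,K[1,2]+K[1,1]*th*c[1]/r])
    c=f["R"]@X+f["t"]; return np.array([K[0,2]+K[0,0]*c[0]/c[2],K[1,2]+K[1,1]*c[1]/c[2]])
def tri(*obs):
    A=np.zeros((3,3));b=np.zeros(3)
    for f,uv in obs:
        o,d=ray(f,uv);P=np.eye(3)-np.outer(d,d);A+=P;b+=P@o
    X=np.linalg.solve(A,b); return X,[np.round(proj(f,X)-uv,1).tolist() for f,uv in obs]
E
python3 - <<'E'
from h import *
sc=load("scene0");sd=load("side0")
w=load("wrist0"); s=get_state(); w["er"]=s["ee_rot"];w["ep"]=s["ee_pos"]
print(pose(s)[0].round(3))
for n,u,z in [("bigtop",(295,220),58),("small",(320,268),45),("plateshade",(466,187),55),("loupe",(395,220),17),("cups",(461,268),10),("tweez",(356,194),3)]:
    print(n,onz(sc,u,z).round(0))
for n,u,z in [("bigtop",(328,193),58),("plate",(187,336),55),("loupe",(256,258),17),("cups",(172,248),10)]:
    print(n,onz(sd,u,z).round(0))
print(onz(w,(258,162),34).round(0), onz(w,(418,125),15).round(0))
for n,(x0,y0,x1,y1) in {"scene":(180,160,360,350),"side":(100,150,370,400)}.items():
    im=cv2.imread(f"pics/{n}0.png")[y0:y1,x0:x1]; k=min(800/im.shape[1],600/im.shape[0])
    cv2.imwrite(f"pics/{n}c.png",cv2.resize(im,None,fx=k,fy=k,interpolation=cv2.INTER_CUBIC))
E
```

```text
[[-0.001  1.     0.   ]
 [ 0.     0.    -1.   ]
 [-1.    -0.001 -0.   ]]
bigtop [ 501. -228.   58.]
small [ 649. -238.   45.]
plateshade [586. 228.  55.]
loupe [574.  14.  17.]
cups [766.  58.  10.]
tweez [426. -10.   3.]
bigtop [ 499. -217.   58.]
plate [563. 248.  55.]
loupe [571.  14.  17.]
cups [763.  61.  10.]
[577.  16.  34.] [762.  58.  15.]
```

View pics/scenec.png

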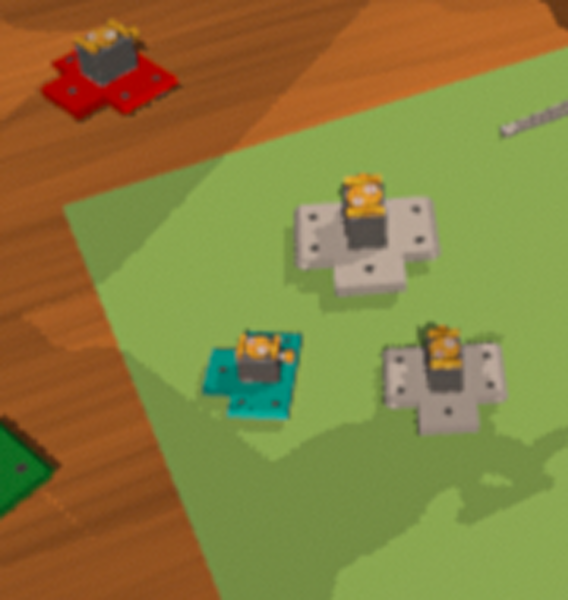

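View pics/sidec.png

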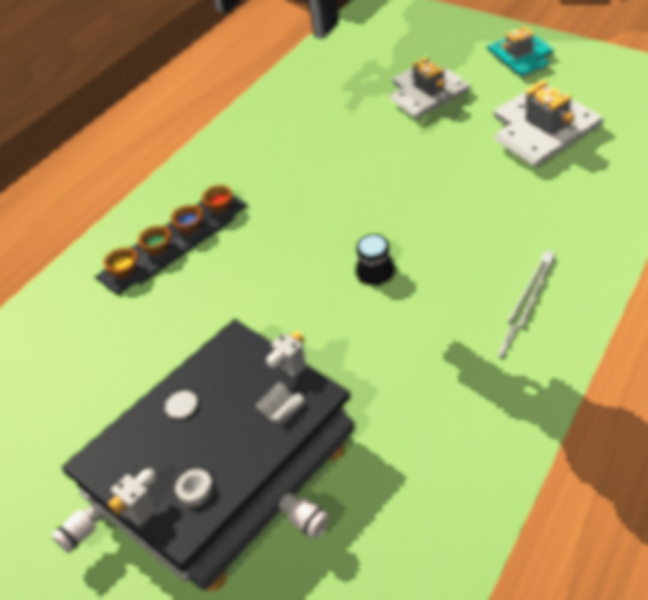

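Request:
{"method": "send_rows", "body": {"series": [[[0,-0.0215,0.0317],0,-1],[[0,-0.0215,0.0317],0,-1],[[0,-0.0215,0.0317],0,-1],[[0,-0.0215,0.0317],0,-1],[[0,-0.0215,0.0317],0,-1]]}}

```text
t: 0.57
ee_pos: [541.2, -159.5, 248.1]
ee_rot: [1.209, 1.21, -1.209]
contact_force: [0.3, -0.1, 0.3]
grip_width: 85.5
```

Request:
{"method": "send_rows", "body": {"series": [[[0,-0.0215,0.0317],0,-1],[[0,-0.0215,0.0317],0,-1],[[0,0,0],-0.12,-1],[[0,0,0],-0.12,-1],[[0,0,0],-0.12,-1]]}}

```text
t: 0.98
ee_pos: [498.9, -222.7, 248.3]
ee_rot: [0.937, 1.36, -0.937]
contact_force: [0.2, 0.7, -0.2]
grip_width: 85.2
```

Request:
{"method": "send_rows", "body": {"series": [[[0,0,0],-0.12,-1],[[0,0,0],-0.12,-1],[[0,0,0],-0.12,-1],[[0,0,0],-0.12,-1],[[0,0,0],-0.12,-1]]}}

```text
t: 1.4
ee_pos: [499.3, -221.8, 248.1]
ee_rot: [0.474, 1.519, -0.474]
contact_force: [1.1, 0.4, 0.6]
grip_width: 85.6
```

Request:
{"method": "send_rows", "body": {"series": [[[0,0,0],-0.12,-1],[[0,0,0],-0.12,-1],[[0,0,0],-0.12,-1],[[0,0,0],-0.12,-1],[[0,0,0],-0.12,-1]]}}

```text
t: 1.82
ee_pos: [499.4, -221.8, 248.1]
ee_rot: [0.004, 1.571, -0.004]
contact_force: [0.2, 0.6, 0.1]
grip_width: 85.0
```

Request:
{"method": "send_rows", "body": {"series": [[[0,0,0],0,-1],[[0,0,0],0,-1]]}}

```text
t: 1.98
ee_pos: [499.4, -221.8, 248.2]
ee_rot: [0.012, 1.571, -0.011]
contact_force: [-0.7, 0.4, -0.4]
grip_width: 85.4
```

Run:
```python
from h import *
f=snap("wrist","w1"); s=get_state(); print(s["t"],s["q"].round(3),s["ee_pos"].round(1)); print(pose(s)[0].round(3))
```

```text
2.0333 [-0.473  0.336  1.835  0.     0.971 -2.029] [ 499.4 -221.8  248.2]
[[-0.     0.015  1.   ]
 [ 0.     1.    -0.015]
 [-1.     0.    -0.   ]]
```

View pics/w1.png

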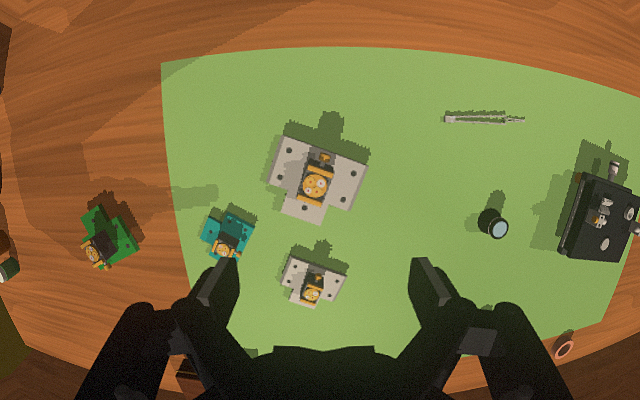

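The wrist view shows the large grey carrier at (315,180) with its nose down-left, and the smaller twin at (314,280). I'll take a close crop to check.

Run:
```python
import cv2
im=cv2.imread("pics/w1.png")[100:240,250:390]
cv2.imwrite("pics/w1c.png",cv2.resize(im,(600,600),interpolation=cv2.INTER_CUBIC))
```

```text
(no output)
```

View pics/w1c.png

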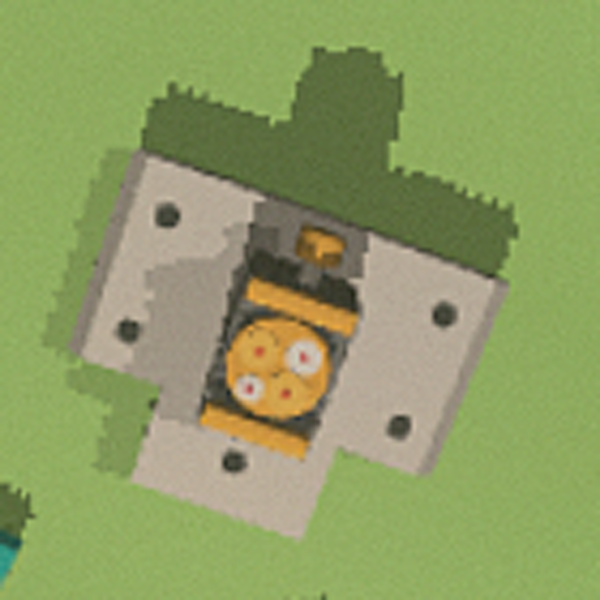

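```bash
cat > fit.py <<'E'
from h import *
from scipy.optimize import least_squares
def fit2(obj,img):  # rigid 2d
    obj=np.array(obj,float);img=np.array(img,float)
    a=obj-obj.mean(0);b=img-img.mean(0)
    th=np.arctan2((a[:,0]*b[:,1]-a[:,1]*b[:,0]).sum(),(a*b).sum())
    R=np.array([[np.cos(th),-np.sin(th)],[np.sin(th),np.cos(th)]])
    t=img.mean(0)-R@obj.mean(0)
    return th,t,(img-(obj@R.T+t))
E
python3 - <<'E'
from fit import *
f=load("w1"); k=140/600
P={"tl":((140,152),20,(-34,-55)),"tr":((508,285),20,(-34,55)),"fl":((80,355),20,(26,-55)),"fr":((430,475),20,(26,55)),"nl":((130,480),20,(56,-26)),"nr":((300,538),20,(56,26)),"disc":((278,368),58,(0,0)),
}
W={n:onz(f,(250+u[0]*k,100+u[1]*k),z) for n,(u,z,o) in P.items()}
for n in W: print(n,W[n].round(1))
L=[n for n in P if n!="disc"]
th,t,r=fit2([P[n][2] for n in L],[W[n][:2] for n in L]); print(th,t,r.round(1))
d=lambda a,b:np.linalg.norm(W[a]-W[b]).round(1)
print(d("tl","tr"),d("fl","fr"),d("nl","nr"),d("tl","fl"),d("tr","fr"))
E
```

```text
tl [ 456.2 -267.    20. ]
tr [ 494.  -168.2   20. ]
fl [ 512.  -286.4   20. ]
fr [ 548.7 -189.1   20. ]
nl [ 549.  -274.4   20. ]
nr [ 567.4 -226.2   20. ]
disc [ 506.4 -230.2   58. ]
-0.3665900103554098 [ 506.27834687 -229.47521253] [[ 1.3  1.6]
 [-0.2 -2.2]
 [ 1.1  3.8]
 [-1.6 -1.6]
 [-0.2 -0.6]
 [-0.5 -1. ]]
105.8 104.0 51.5 59.1 58.5
```

Sizes agree with the listed carrier: nose 51.5 mm against 52, length 59 against 60. The point is at about (506.3,-229.8) with heading -0.364. I'll line up and go partway down.

Request:
{"method": "send_rows", "body": {"series": [[[0.02,-0.0079,0.007],0,-1],[[0.03,0,0],0.12,-1],[[0.03,0,0],0.12,-1],[[0.02,0,0],0.11,-1],[[0,0,0],0,-1]]}}

```text
t: 2.45
ee_pos: [504.2, -228.8, 144.6]
ee_rot: [0.292, 1.557, -0.289]
contact_force: [-1.0, 0.3, -0.5]
grip_width: 85.4
```

Request:
{"method": "send_rows", "body": {"series": [[[0,0,0],0,-1],[[0,0,0],0,-1]]}}

```text
t: 2.62
ee_pos: [507.0, -230.2, 149.4]
ee_rot: [0.281, 1.551, -0.281]
contact_force: [0.7, 0.3, 0.2]
grip_width: 85.3
```

Run:
```python
from h import *
f=snap("wrist","w2"); s=get_state(); print(s["t"],s["q"].round(3),s["ee_pos"].round(1)); print(pose(s)[0].round(3))
print(proj(f,(506.3,-229.8,58)))
im=cv2.imread("pics/w2.png")[70:270,220:420]
cv2.imwrite("pics/w2c.png",cv2.resize(im,(600,600),interpolation=cv2.INTER_CUBIC))
```

```text
2.6667 [-0.481  0.473  1.907 -0.     0.76  -1.693] [ 507.3 -230.3  149.8]
[[ 0.002  0.351  0.936]
 [-0.001  0.936 -0.351]
 [-1.    -0.     0.002]]
[322.25243262 210.60768424]
```

View pics/w2c.png

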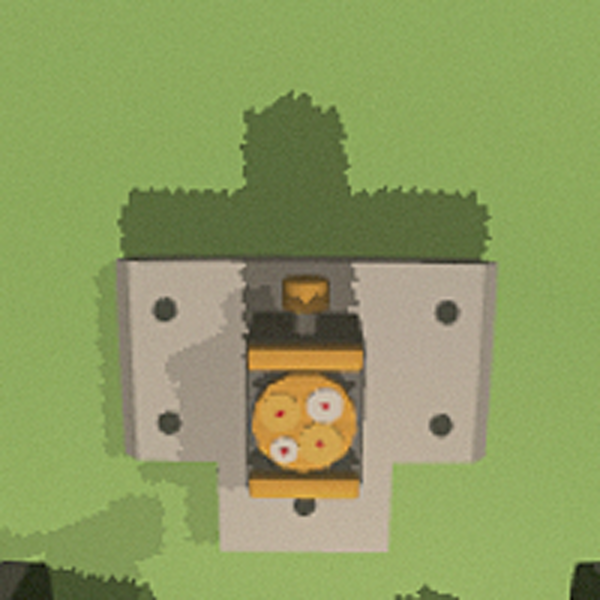

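Run:
```python
from h import *
f=load("w2"); p=onz(f,(321.7,210.3),58); print(p, Ro.from_rotvec(f["er"]).as_matrix().T@(p-f["ep"]))
for u in [(120,263),(495,264),(220,551),(388,551),(133,460),(482,460)]:
    p=onz(f,(220+u[0]/3,70+u[1]/3),20); print(u,p.round(1),(Ro.from_rotvec(f["er"]).as_matrix().T@(p-f["ep"])).round(1))
```

```text
[ 505.92901514 -230.09845038   58.        ] [91.43310009 -0.30591093 -1.15159102]
(120, 263) [ 456.5 -267.3   20. ] [129.4 -52.4 -34.5]
(495, 264) [ 493.7 -168.8   20. ] [129.4  52.8 -34.1]
(220, 551) [ 549.5 -274.8   20. ] [129.5 -26.9  55.3]
(388, 551) [ 567.7 -226.2   20. ] [129.5  25.   55.3]
(133, 460) [ 512.3 -287.7   20. ] [129.5 -52.   25. ]
(482, 460) [ 548.9 -190.    20. ] [129.5  52.3  25. ]
```

Request:
{"method": "send_rows", "body": {"series": [[[0.025,0,0],0,-1],[[0.025,0,0],0,-1],[[0.01,0,0],0,-1],[[0,0,0],0,-1],[[0,0,0],0,-1]]}}

```text
t: 3.08
ee_pos: [506.8, -230.0, 89.1]
ee_rot: [0.282, 1.552, -0.283]
contact_force: [0.5, -1.4, 0.2]
grip_width: 85.6
```

Request:
{"method": "send_rows", "body": {"series": [[[0.02,0,-0.0006],0,-1],[[0.02,0,0],0,-1],[[0.0095,0,0],0,-1],[[0,0,0],0,-1],[[0,0,0],0,-1]]}}

```text
t: 3.5
ee_pos: [506.2, -229.8, 39.6]
ee_rot: [0.283, 1.552, -0.283]
contact_force: [-0.1, -0.6, 0.1]
grip_width: 85.8
```

Request:
{"method": "send_rows", "body": {"series": [[[0,0,0],0,-0.2],[[0,0,0],0,0.0],[[0,0,0],0,0.1],[[0,0,0],0,0.2],[[0,0,0],0,0.2]], "squeeze": 40}}

```text
t: 3.92
ee_pos: [506.0, -229.7, 39.2]
ee_rot: [0.283, 1.552, -0.283]
contact_force: [-0.2, -0.6, -0.4]
grip_width: 34.0
```

Run:
```python
from h import *
f=snap("side","s2");f=snap("wrist","w3"); s=get_state(); print(s["t"],s["ee_pos"].round(1),s["contact_force"],s["grip_width"])
im=cv2.imread("pics/w3.png")
cv2.imwrite("pics/w3c.png",cv2.resize(im[180:400,170:470],None,fx=2.6,fy=2.6,interpolation=cv2.INTER_CUBIC))
```

```text
4.0167 [ 505.9 -229.7   39. ] [-0.28563876 -0.44085265 -0.1366106 ] 33.881908666500614
```

View pics/w3c.png

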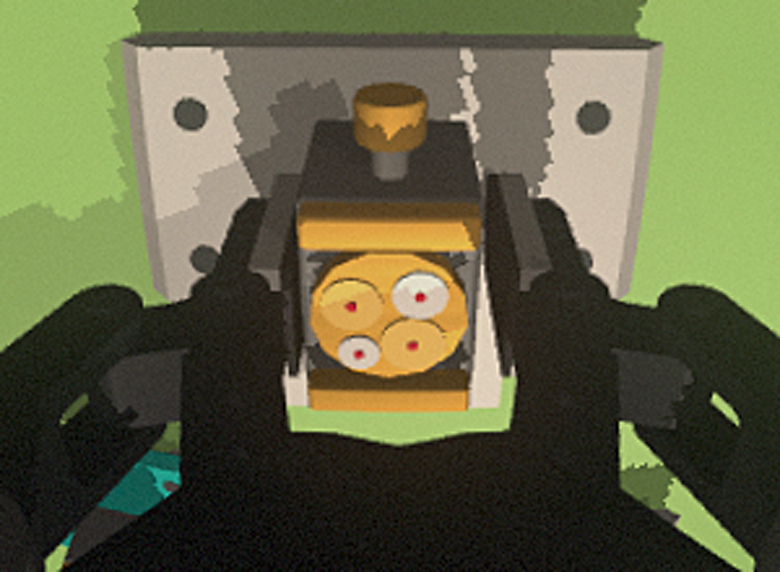

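The pads straddle the block, clear of the jaws and disc. Closing now.

Request:
{"method": "send_rows", "body": {"series": [[[0,0,0],0,0.3],[[0,0,0],0,0.5],[[0,0,0],0,1],[[0,0,0],0,1],[[0,0,0],0,1]], "squeeze": 40}}

```text
t: 4.43
ee_pos: [506.1, -229.5, 39.1]
ee_rot: [0.283, 1.552, -0.283]
contact_force: [0.6, 3.3, 6.7]
grip_width: 29.4
```

Request:
{"method": "send_rows", "body": {"series": [[[0,0,0],0,1],[[0,0,0],0,1],[[0,0,0],0,1],[[-0.005,0,0],0,1],[[-0.01,0,0],0,1]], "squeeze": 80}}

```text
t: 4.85
ee_pos: [504.9, -229.1, 53.2]
ee_rot: [0.284, 1.555, -0.283]
contact_force: [-0.1, 0.6, -5.1]
grip_width: 28.9
```

Run:
```python
from h import *
s=get_state(); print(s["t"],s["ee_pos"].round(1),s["contact_force"],s["grip_width"],s["ee_rot"])
```

```text
4.85 [ 504.9 -229.1   53.2] [-0.13737562  0.59561614 -5.09616122] 28.909134835185935 [ 0.28373255  1.55456577 -0.2825544 ]
```

Run:
```python
from fit import *
sd=load("side0")
W=[onz(sd,u,z)[:2] for u,z in [((180.4,352.9),63),((216.7,317.9),63),((175.4,318.3),58.5)]]
print(np.round(W,1)); th,t,r=fit2([(-20,40),(-20,-40),(40,0)],W); print(th,t,r)
```

```text
[[548.7 281.2]
 [534.2 201.8]
 [601.9 230. ]]
-0.18367544171265265 [561.59006315 237.65144704] [[-0.57189418  0.54679991]
 [-0.44906342 -0.18466154]
 [ 1.02095759 -0.36213837]]
```

Request:
{"method": "send_rows", "body": {"series": [[[-0.03,0,0],0,1],[[-0.04,0,0],0,1],[[-0.04,0,0],0,1],[[-0.04,0,0],0,1],[[-0.035,0,0],0,1]]}}

```text
t: 5.27
ee_pos: [505.4, -229.5, 242.0]
ee_rot: [0.283, 1.551, -0.283]
contact_force: [2.2, 0.5, -5.2]
grip_width: 28.8
```

Request:
{"method": "send_rows", "body": {"series": [[[0,0.02,0],0,1],[[0,0.033,0],0,1],[[0,0.036,0],0,1],[[0,0.036,0],0,1],[[0,0.036,0],0,1]]}}

```text
t: 5.68
ee_pos: [562.4, -77.5, 239.5]
ee_rot: [0.284, 1.552, -0.284]
contact_force: [0.4, -0.4, -5.2]
grip_width: 28.8
```

Request:
{"method": "send_rows", "body": {"series": [[[0,0.036,0],0,1],[[0,0.036,0],0,1],[[0,0.036,0],0,1],[[0,0.036,0],0,1],[[0,0.036,0],0,1]]}}

```text
t: 6.1
ee_pos: [626.0, 91.2, 239.3]
ee_rot: [0.283, 1.553, -0.283]
contact_force: [0.5, -0.8, -5.2]
grip_width: 29.1
```

Request:
{"method": "send_rows", "body": {"series": [[[0,0.036,0],0,1],[[0,0.036,0],0,1],[[0,0.036,0],0,1],[[0,0.02,0],0,1],[[0,0.0084,0],-0.06,1]]}}

```text
t: 6.52
ee_pos: [674.5, 220.4, 238.9]
ee_rot: [0.236, 1.558, -0.235]
contact_force: [-0.6, -0.5, -5.4]
grip_width: 29.1
```

Request:
{"method": "send_rows", "body": {"series": [[[0,0,0],-0.06,1],[[0,0,0],-0.06,1],[[0,0,0],0,1],[[0,0,0],0,1],[[0,0,0],0,1]]}}

```text
t: 6.93
ee_pos: [674.1, 216.8, 239.0]
ee_rot: [0.144, 1.566, -0.144]
contact_force: [-0.4, 0.4, -5.2]
grip_width: 28.7
```

Run:
```python
from h import *
f=snap("wrist","w4"); s=get_state(); print(s["t"],s["q"].round(3),s["ee_pos"].round(1),s["contact_force"]); print(pose(s)[0].round(4))
snap("side","s4");snap("scene","sc4")
```

```text
6.9833 [ 0.268  0.571  1.457  0.     1.113 -1.12 ] [674.2 216.8 239. ] [ 0.52065027 -0.48006402 -4.43332087]
[[-1.000e-04  1.819e-01  9.833e-01]
 [ 0.000e+00  9.833e-01 -1.819e-01]
 [-1.000e+00 -0.000e+00 -1.000e-04]]
```

View pics/w4.png

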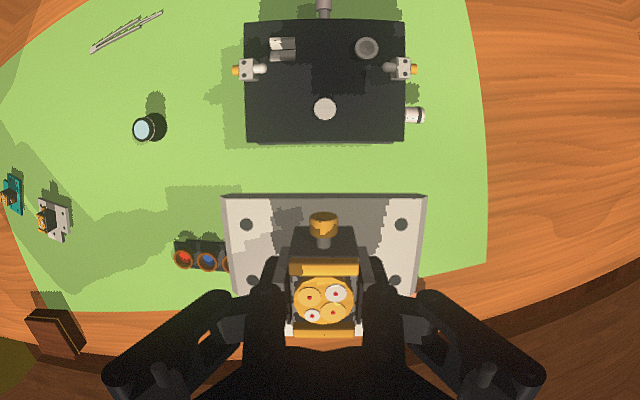

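View pics/s4.png

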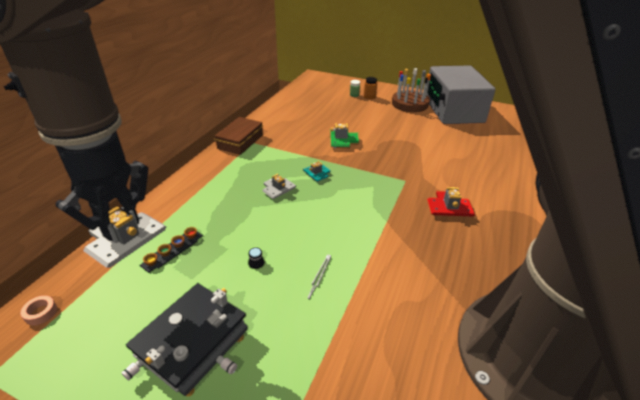

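Run:
```python
import cv2
im=cv2.imread("pics/w4.png")
cv2.imwrite("pics/w4a.png",cv2.resize(im[10:150,230:430],None,fx=4,fy=4,interpolation=cv2.INTER_CUBIC))
cv2.imwrite("pics/w4b.png",cv2.resize(im[185:345,215:435],None,fx=3.5,fy=3.5,interpolation=cv2.INTER_CUBIC))
```

```text
(no output)
```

View pics/w4a.png

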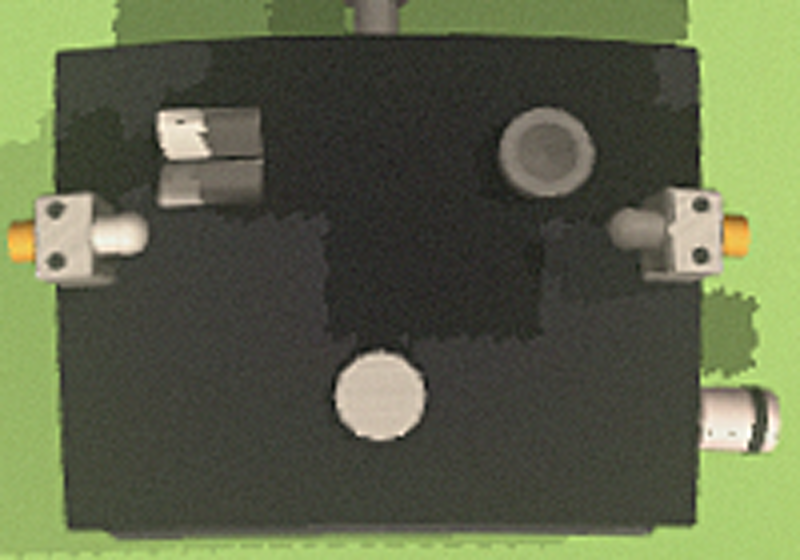

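View pics/w4b.png

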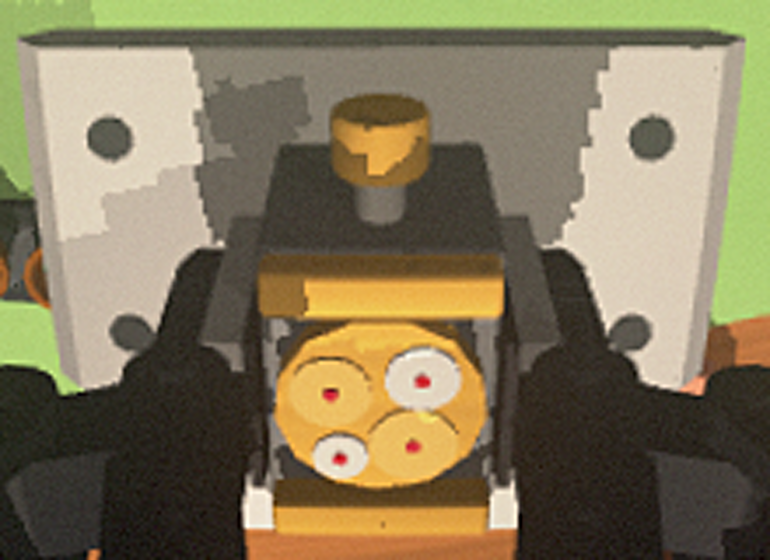

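Run:
```python
from fit import *
f=load("w4")
c=lambda x,y:(230+x/4-0.375,10+y/4-0.375)
# refine pad
g=cv2.cvtColor(cv2.imread("pics/w4.png"),cv2.COLOR_BGR2GRAY)
sub=g[92:125,308:342]; m=(sub>120).astype(np.uint8); M=cv2.moments(m,True); pad=(308+M["m10"]/M["m00"],92+M["m01"]/M["m00"]); print("pad px",pad,M["m00"])
cone=c(547,152); groove=c(210,158)
im=cv2.imread("pics/s4.png")
cv2.imwrite("pics/s4a.png",cv2.resize(im[280:390,115:255],None,fx=5.4,fy=5.4,interpolation=cv2.INTER_CUBIC))
for h in (48,50,52,54,56,58,60,62):
    W=[onz(f,cone,h+8)[:2],onz(f,groove,h+8)[:2],onz(f,pad,h+3.4)[:2]]
    cor=[onz(f,c(57,50),h)[:2],onz(f,c(697,50),h)[:2],onz(f,c(68,527),h)[:2],onz(f,c(696,523),h)[:2]]
    post=[onz(f,c(64,236),h+26.5)[:2],onz(f,c(694,232),h+26.5)[:2]]
    n=np.linalg.norm
    th,t,r=fit2([(-20,40),(-20,-40),(40,0)],W)
    print(h,round(th,4),t.round(1),"cg",n(W[0]-W[1]).round(1),"pad-mid",n(W[2]-(W[0]+W[1])/2).round(1),"plate",n(cor[0]-cor[1]).round(1),n(cor[2]-cor[3]).round(1),n(cor[0]-cor[2]).round(1),"post",n(post[0]-post[1]).round(1), r.round(1).tolist())
    d=cor[1]-cor[0]; d2=cor[3]-cor[2]; d3=post[1]-post[0]
    print("   plate head",np.arctan2(-d[0],d[1]).round(4),np.arctan2(-d2[0],d2[1]).round(4),"ctr",np.mean(cor,0).round(1),"posts",np.arctan2(-d3[0],d3[1]).round(4),np.mean(post,0).round(1))
```

```text
pad px (324.58397932816536, 108.59431524547804) 387.0
48 -0.1695 [561.7 239.4] cg 82.2 pad-mid 61.5 plate 163.3 163.7 126.7 post 146.7 [[-0.5, 1.4], [-0.4, -0.9], [0.9, -0.5]]
   plate head -0.1824 -0.176 ctr [571.3 237.8] posts -0.1756 [561.7 239.4]
50 -0.1695 [562.  239.3] cg 81.7 pad-mid 61.1 plate 162.3 162.6 125.9 post 145.7 [[-0.4, 1.1], [-0.2, -0.6], [0.6, -0.5]]
   plate head -0.1824 -0.176 ctr [571.5 237.8] posts -0.1756 [561.9 239.3]
52 -0.1695 [562.2 239.3] cg 81.1 pad-mid 60.7 plate 161.3 161.6 125.1 post 144.6 [[-0.3, 0.8], [-0.0, -0.4], [0.4, -0.4]]
   plate head -0.1824 -0.176 ctr [571.7 237.7] posts -0.1756 [562.2 239.3]
54 -0.1695 [562.4 239.2] cg 80.6 pad-mid 60.3 plate 160.2 160.6 124.3 post 143.6 [[-0.3, 0.5], [0.1, -0.2], [0.1, -0.4]]
   plate head -0.1824 -0.176 ctr [571.8 237.7] posts -0.1756 [562.4 239.2]
56 -0.1695 [562.7 239.2] cg 80.1 pad-mid 59.9 plate 159.2 159.5 123.4 post 142.6 [[-0.2, 0.2], [0.3, 0.1], [-0.1, -0.3]]
   plate head -0.1824 -0.176 ctr [572.  237.7] posts -0.1756 [562.7 239.2]
58 -0.1695 [562.9 239.1] cg 79.5 pad-mid 59.5 plate 158.2 158.5 122.6 post 141.6 [[-0.1, -0.1], [0.5, 0.3], [-0.4, -0.3]]
   plate head -0.1824 -0.176 ctr [572.2 237.6] posts -0.1756 [562.9 239.1]
60 -0.1695 [563.1 239.1] cg 79.0 pad-mid 59.1 plate 157.1 157.4 121.8 post 140.6 [[0.0, -0.3], [0.7, 0.6], [-0.7, -0.2]]
   plate head -0.1824 -0.176 ctr [572.3 237.6] posts -0.1756 [563.2 239. ]
62 -0.1695 [563.3 239. ] cg 78.5 pad-mid 58.7 plate 156.1 156.4 121.0 post 139.6 [[0.1, -0.6], [0.8, 0.8], [-0.9, -0.2]]
   plate head -0.1824 -0.176 ctr [572.5 237.6] posts -0.1756 [563.4 239. ]
```

View pics/s4a.png

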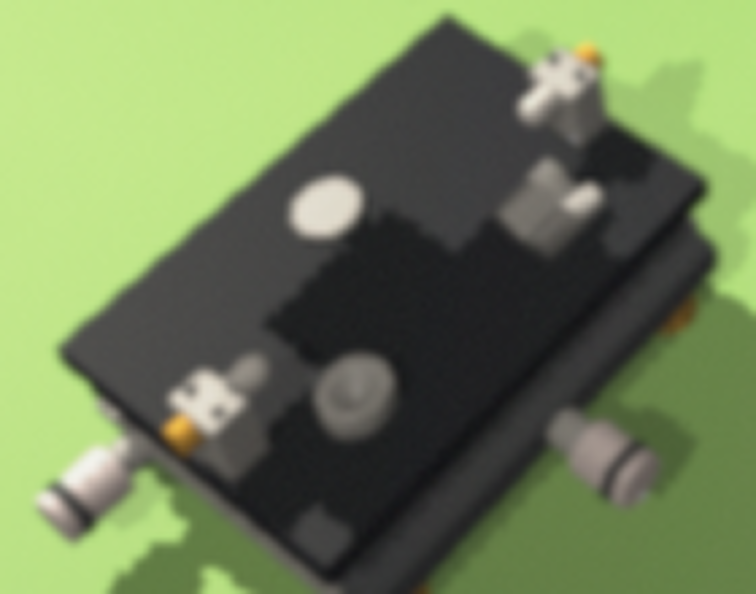

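Run:
```python
from fit import *
f=load("w4"); s4=load("s4"); sc=load("sc4")
print(tri((f,(324.58,108.59)),(s4,(115+326/5.4-.4,280+207/5.4-.4))))
c5=lambda x,y:(115+x/5.4-.4,280+y/5.4-.4); c=lambda x,y:(230+x/4-0.375,10+y/4-0.375)
for n,a,b in [("cone",(547,152),(355,393)),("postL",(92,210),(565,75)),("cornA",(57,50),(705,187)),("cornB",(68,527),(448,17)),("cornC",(696,523),(63,350))]:
    print(n,tri((f,c(*a)),(s4,c5(*b))))
# carrier in tool frame
R=Ro.from_rotvec(f["er"]).as_matrix()
def intool(uv,xt):
    o,d=ray(f,uv); o=R.T@(o-f["ep"]); d=R.T@d; return (o+d*(xt-o[0])/d[0]).round(2)
b=lambda x,y:(215+x/3.5-.36,185+y/3.5-.36)
x0=2.0
print("disc",intool(b(381,405),x0-21))
for u in [(38,46),(728,46),(110,138),(652,138)]: print(u,intool(b(*u),x0+17))
# measured earlier same trick for jaws
for u in [(260,275),(503,275)]: print(u,intool(b(*u),x0-24))
```

```text
(array([601.53523696, 231.62152983,  61.50135993]), [[-0.6, -0.3], [-0.4, 0.1]])
cone (array([549.10651886, 281.56370199,  64.25466284]), [[-0.7, -0.4], [-0.5, 0.2]])
postL (array([545.77957598, 175.30811567,  90.24099778]), [[-3.2, -0.8], [-1.4, 1.1]])
cornA (array([496.80127621, 169.97279476,  55.04902592]), [[0.2, 0.0], [0.1, -0.1]])
cornB (array([618.246077  , 147.70290256,  55.38406618]), [[-0.7, -0.2], [-0.4, 0.2]])
cornC (array([645.12844012, 304.2598253 ,  56.75444062]), [[-1.3, -1.0], [-1.1, 0.1]])
disc [-19.     0.79  -0.55]
(38, 46) [ 19.   -48.55 -33.53]
(728, 46) [ 19.    50.81 -33.52]
(110, 138) [ 19.   -38.88 -19.39]
(652, 138) [ 19.    40.52 -19.38]
(260, 275) [-22.   -12.39 -20.23]
(503, 275) [-22.    14.06 -20.22]
```

Request:
{"method": "send_rows", "body": {"series": [[[0,0.001,-0.02],-0.007,1],[[0,0,-0.035],0,1],[[0.01,0,-0.035],0,1],[[0.03,0,-0.02],0,1],[[0.03,0,-0.0041],0,1]]}}

```text
t: 7.5
ee_pos: [559.3, 238.5, 169.6]
ee_rot: [0.137, 1.566, -0.136]
contact_force: [2.1, -0.1, -6.1]
grip_width: 28.9
```

Request:
{"method": "send_rows", "body": {"series": [[[0.025,0,0],0,1],[[0.014,0,0],0,1],[[0,0,0],0,1],[[0,0,0],0,1],[[0,0,0],0,1]]}}

```text
t: 7.92
ee_pos: [563.1, 238.0, 131.0]
ee_rot: [0.137, 1.565, -0.136]
contact_force: [0.6, -1.5, -6.0]
grip_width: 28.9
```

Run:
```python
from h import *
s=get_state(); print(s["t"],s["ee_pos"].round(2),s["contact_force"],s["wrist_torque"]); print(pose(s)[0].round(4))
snap("side","s5");snap("scene","sc5");snap("wrist","w5")
im=cv2.imread("pics/s5.png"); cv2.imwrite("pics/s5a.png",cv2.resize(im[220:390,110:270],None,fx=3.5,fy=3.5,interpolation=cv2.INTER_CUBIC))
im=cv2.imread("pics/sc5.png"); cv2.imwrite("pics/sc5a.png",cv2.resize(im[110:230,400:540],None,fx=5,fy=5,interpolation=cv2.INTER_CUBIC))
```

```text
7.9167 [563.07 238.05 130.96] [ 0.58430661 -1.52870232 -5.98553527] [-0.00881944  0.00518112  0.00792075]
[[ 1.500e-03  1.734e-01  9.849e-01]
 [ 5.000e-04  9.849e-01 -1.734e-01]
 [-1.000e+00  8.000e-04  1.300e-03]]
```

View pics/s5a.png

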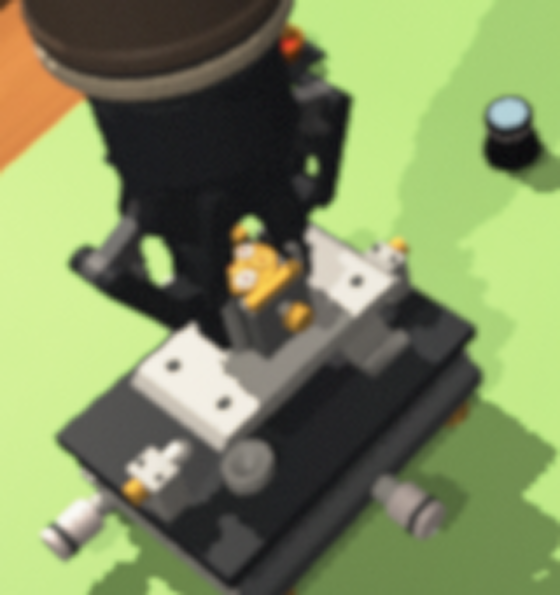

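View pics/sc5a.png

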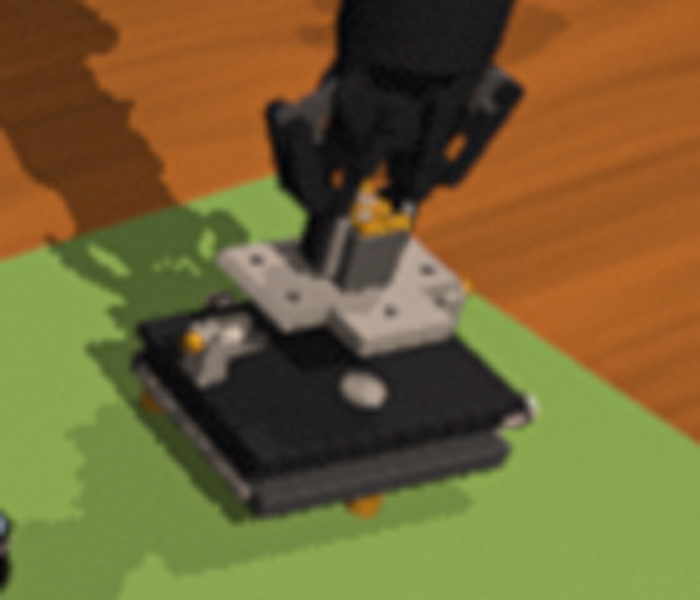

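View pics/w5.png

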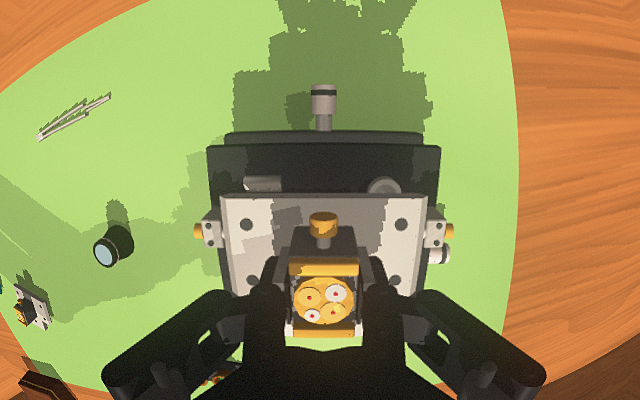

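Run:
```python
import cv2
im=cv2.imread("pics/w5.png")
cv2.imwrite("pics/w5a.png",cv2.resize(im[130:290,185:460],None,fx=2.9,fy=2.9,interpolation=cv2.INTER_CUBIC))
a=cv2.resize(im[205:275,185:255],None,fx=8,fy=8,interpolation=cv2.INTER_CUBIC)
b=cv2.resize(im[205:275,395:465],None,fx=8,fy=8,interpolation=cv2.INTER_CUBIC)
cv2.imwrite("pics/w5L.png",a);cv2.imwrite("pics/w5R.png",b)
```

```text
(no output)
```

View pics/w5L.png

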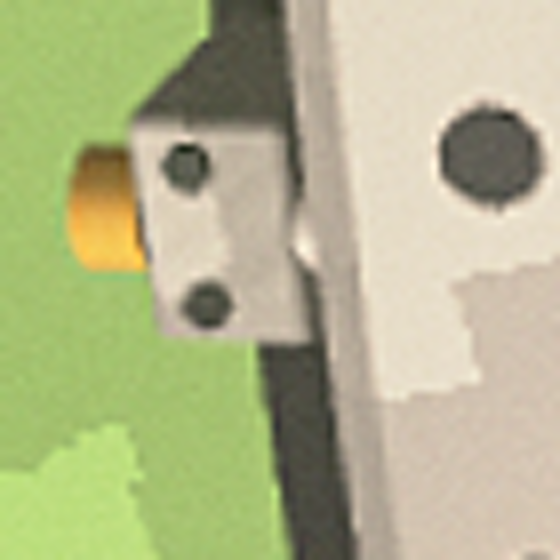

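View pics/w5R.png

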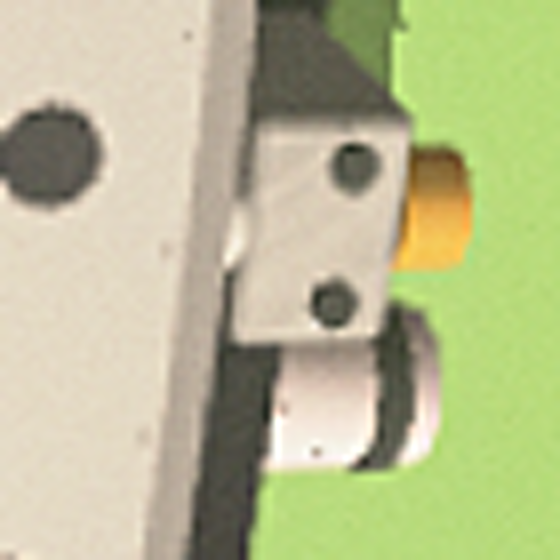

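View pics/w5a.png

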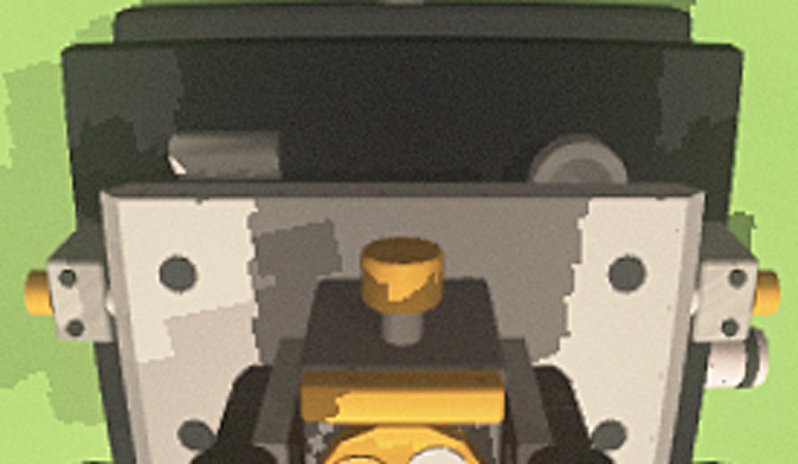

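```bash
cat > post.py <<'E'
from fit import *
def intool(f,uv,xt):
    R=Ro.from_rotvec(f["er"]).as_matrix()
    o,d=ray(f,uv); o=R.T@(o-f["ep"]); d=R.T@d; return o+d*(xt-o[0])/d[0]
E
python3 - <<'E'
from post import *
f=load("w5")
L=lambda x,y:(185+x/8-.44,205+y/8-.44); Rr=lambda x,y:(395+x/8-.44,205+y/8-.44)
for h in (54,55.5,57):
    xt=f["ep"][2]-(h+26.5)
    l=[intool(f,L(*u),xt) for u in [(186,166),(207,304)]]; r=[intool(f,Rr(*u),xt) for u in [(355,166),(333,303)]]
    cl,cr=np.mean(l,0),np.mean(r,0)
    print(h,cl.round(2),cr.round(2),"mid",((cl+cr)/2).round(2),"sep",(cr-cl)[1].round(1),"ang",((cr-cl)[2]/(cr-cl)[1]).round(4))
    lc=[intool(f,L(*u),xt) for u in [(132,128),(160,338),(313,340)]]; rc=[intool(f,Rr(*u),xt) for u in [(408,118),(382,338),(232,340)]]
    print("  outer/inner",[(a[1:]).round(1).tolist() for a in lc+rc])
for xt in (19,): print("plate screws",intool(f,L(491,156),xt),intool(f,Rr(49,156),xt))
b=lambda x,y:(185+x/2.9-.33,130+y/2.9-.33)
print(intool(f,b(118,197),19),intool(f,b(693,197),19))
E
```

```text
54 [ 50.71 -73.65   1.1 ] [50.71 75.12  1.08] mid [50.71  0.74  1.09] sep 148.8 ang -0.0002
  outer/inner [[-78.0, -8.3], [-78.4, 10.6], [-64.6, 10.2], [79.3, -9.1], [80.0, 10.6], [66.5, 10.3]]
55.5 [ 49.21 -73.01   0.42] [49.21 74.48  0.39] mid [49.21  0.74  0.41] sep 147.5 ang -0.0002
  outer/inner [[-77.4, -8.9], [-77.7, 9.8], [-64.0, 9.5], [78.7, -9.7], [79.3, 9.8], [65.9, 9.5]]
57 [ 47.71 -72.38  -0.26] [47.71 73.85 -0.29] mid [47.71  0.73 -0.27] sep 146.2 ang -0.0002
  outer/inner [[-76.7, -9.5], [-77.0, 9.0], [-63.5, 8.7], [78.0, -10.3], [78.7, 9.1], [65.4, 8.8]]
plate screws [ 19.         -38.95951983 -19.38754451] [ 19.          40.37526993 -19.37908996]
[ 19.         -48.62839266 -33.62078899] [ 19.          51.33033823 -33.61526708]
```

In the tool frame the catch posts' midpoint (y 0.74, angle 0.000) matches the carrier's centre (y 0.71), and x agrees within about 0.5 mm. Easing down.

Request:
{"method": "send_rows", "body": {"series": [[[0.004,0,0],0,1],[[0.005,0,0],0,1],[[0.005,0,0],0,1],[[0.003,0,0],0,1],[[0.002,0,0],0,1]]}}

```text
t: 8.48
ee_pos: [561.8, 237.8, 110.0]
ee_rot: [0.136, 1.567, -0.137]
contact_force: [0.8, 0.4, -3.7]
grip_width: 28.8
```

Request:
{"method": "send_rows", "body": {"series": [[[0,0,0],0,1],[[0,0,0],0,1]]}}

```text
t: 8.65
ee_pos: [562.1, 237.9, 110.6]
ee_rot: [0.136, 1.567, -0.137]
contact_force: [-0.3, -0.0, -4.1]
grip_width: 28.7
```

Request:
{"method": "send_rows", "body": {"series": [[[0.001,0,0],0,1],[[0.001,0,0],0,1],[[0,0,0],0,1]]}}

```text
t: 8.9
ee_pos: [562.5, 238.1, 109.0]
ee_rot: [0.137, 1.566, -0.136]
contact_force: [-0.1, 1.0, -2.8]
grip_width: 28.9
```

Request:
{"method": "send_rows", "body": {"series": [[[0.0005,0,0],0,1],[[0.0005,0,0],0,1],[[0,0,0],0,1],[[0,0,0],0,1]]}}

```text
t: 9.23
ee_pos: [562.6, 237.9, 108.1]
ee_rot: [0.137, 1.566, -0.136]
contact_force: [1.9, -0.5, 2.1]
grip_width: 28.9
```

Request:
{"method": "send_rows", "body": {"series": [[[0.0005,0,0],0,1],[[0.0005,0,0],0,1],[[0,0,0],0,1],[[0,0,0],0,1]]}}

```text
t: 9.57
ee_pos: [562.3, 237.9, 106.6]
ee_rot: [0.137, 1.566, -0.136]
contact_force: [2.6, 1.0, -0.5]
grip_width: 28.9
```

Request:
{"method": "send_rows", "body": {"series": [[[0.0005,0,0],0,1],[[0.0005,0,0],0,1],[[0,0,0],0,1],[[0,0,0],0,1]]}}

```text
t: 9.9
ee_pos: [561.8, 237.8, 105.3]
ee_rot: [0.136, 1.567, -0.137]
contact_force: [1.0, 0.7, -6.2]
grip_width: 29.2
```

Request:
{"method": "send_rows", "body": {"series": [[[0.0005,0,0],0,1],[[0.0005,0,0],0,1],[[0,0,0],0,1],[[0,0,0],0,1]]}}

```text
t: 10.23
ee_pos: [561.9, 237.8, 104.5]
ee_rot: [0.136, 1.567, -0.137]
contact_force: [1.4, 1.1, -8.0]
grip_width: 29.1
```

Request:
{"method": "send_rows", "body": {"series": [[[0.0005,0,0],0,1],[[0,0,0],0,1],[[0,0,0],0,1]]}}

```text
t: 10.48
ee_pos: [562.0, 237.8, 104.1]
ee_rot: [0.136, 1.567, -0.137]
contact_force: [0.4, 2.1, -6.9]
grip_width: 28.9
```

Request:
{"method": "send_rows", "body": {"series": [[[0.0005,0,0],0,1],[[0,0,0],0,1],[[0,0,0],0,1]]}}

```text
t: 10.73
ee_pos: [562.1, 237.8, 103.6]
ee_rot: [0.136, 1.567, -0.137]
contact_force: [0.9, 0.9, -8.8]
grip_width: 29.3
```

Request:
{"method": "send_rows", "body": {"series": [[[0.0005,0,0],0,1],[[0,0,0],0,1],[[0,0,0],0,1]]}}

```text
t: 10.98
ee_pos: [562.1, 237.8, 103.1]
ee_rot: [0.136, 1.567, -0.137]
contact_force: [0.6, 0.8, -10.3]
grip_width: 29.0
```

Request:
{"method": "send_rows", "body": {"series": [[[0.0005,0,0],0,1],[[0,0,0],0,1],[[0,0,0],0,1]]}}

```text
t: 11.23
ee_pos: [562.1, 237.8, 102.6]
ee_rot: [0.136, 1.567, -0.137]
contact_force: [0.6, 1.9, -10.9]
grip_width: 29.0
```

Request:
{"method": "send_rows", "body": {"series": [[[0.0003,0,0],0,1],[[0,0,0],0,1],[[0,0,0],0,1]]}}

```text
t: 11.48
ee_pos: [562.2, 237.9, 102.5]
ee_rot: [0.136, 1.567, -0.136]
contact_force: [1.2, 1.3, -8.9]
grip_width: 29.0
```

Request:
{"method": "send_rows", "body": {"series": [[[0.0003,0,0],0,1],[[0,0,0],0,1],[[0,0,0],0,1]]}}

```text
t: 11.73
ee_pos: [562.1, 237.9, 102.2]
ee_rot: [0.136, 1.567, -0.136]
contact_force: [-0.4, 1.5, -7.9]
grip_width: 29.1
```

Request:
{"method": "send_rows", "body": {"series": [[[0.0003,0,0],0,1],[[0,0,0],0,1],[[0,0,0],0,1]]}}

```text
t: 11.98
ee_pos: [562.1, 238.0, 102.0]
ee_rot: [0.137, 1.567, -0.136]
contact_force: [-2.2, 2.5, -3.7]
grip_width: 29.2
```

Request:
{"method": "send_rows", "body": {"series": [[[0.0003,0,0],0,1],[[0,0,0],0,1],[[0,0,0],0,1]]}}

```text
t: 12.23
ee_pos: [562.1, 238.0, 101.8]
ee_rot: [0.137, 1.567, -0.136]
contact_force: [-3.1, 3.5, 0.8]
grip_width: 28.7
```

Run:
```python
from h import *
s=get_state(); print(s["t"],s["ee_pos"].round(2),s["contact_force"].round(2),s["wrist_torque"].round(3),s["tau"].round(2)); print(pose(s)[0].round(4))
snap("side","s6");snap("scene","sc6");snap("wrist","w6")
im=cv2.imread("pics/s6.png"); cv2.imwrite("pics/s6a.png",cv2.resize(im[240:390,110:270],None,fx=4,fy=4,interpolation=cv2.INTER_CUBIC))
im=cv2.imread("pics/sc6.png"); cv2.imwrite("pics/sc6a.png",cv2.resize(im[110:230,400:540],None,fx=5,fy=5,interpolation=cv2.INTER_CUBIC))
```

```text
12.2333 [562.08 237.97 101.75] [-3.05  3.54  0.81] [ 0.636  0.942 -0.06 ] [-2.670e+00 -9.489e+01 -3.318e+01 -1.220e+00 -1.190e+00 -5.000e-02]
[[-1.000e-04  1.729e-01  9.849e-01]
 [ 1.000e-04  9.849e-01 -1.729e-01]
 [-1.000e+00  1.000e-04 -2.000e-04]]
```

View pics/s6a.png

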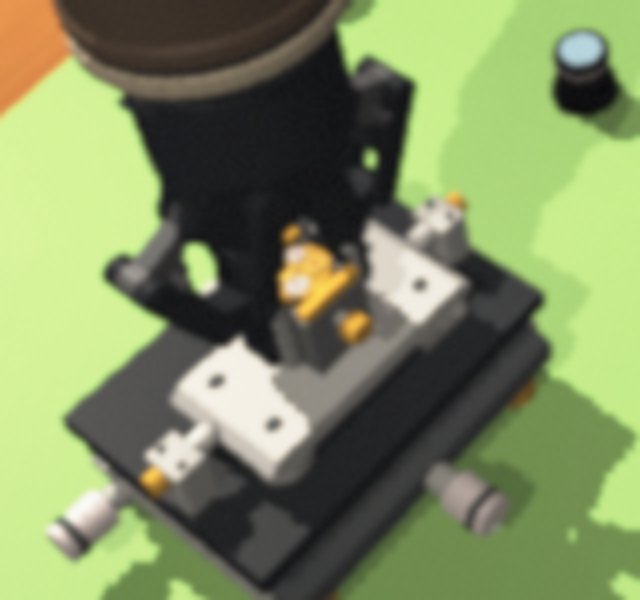

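View pics/sc6a.png

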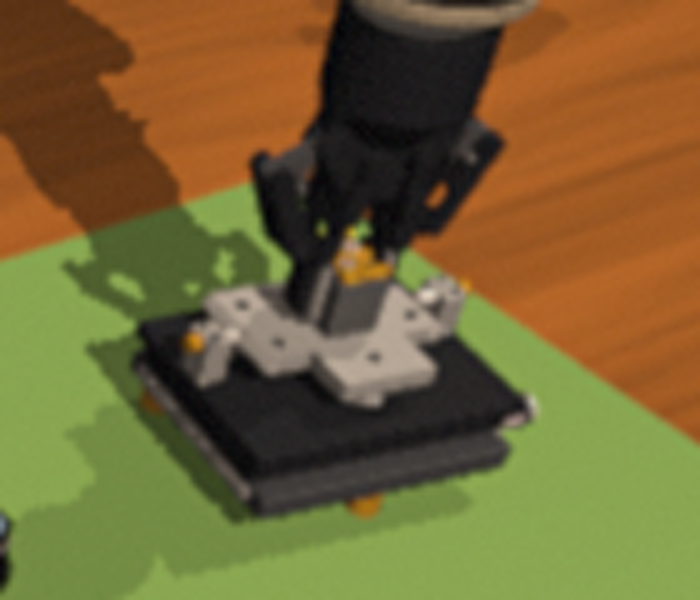

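Contact is on the tail balls, with a lateral force of (-3,+3.5) N. That means the hand sits slightly to +x,-y of home. I'll trim it sideways.

Request:
{"method": "send_rows", "body": {"series": [[[0,0.0003,-0.0003],0,1],[[0,0,0],0,1],[[0,0,0],0,1],[[0,0,0],0,1]]}}

```text
t: 12.72
ee_pos: [561.9, 238.2, 101.7]
ee_rot: [0.136, 1.567, -0.136]
contact_force: [-3.2, 1.6, 1.4]
grip_width: 28.9
```

```bash
cat > st.py <<'E'
from h import *
s=get_state(); R,_=pose(s); print(round(s["t"],2),s["ee_pos"].round(2),"F",s["contact_force"].round(2),"Ftool",(R.T@s["contact_force"]).round(2),"M",s["wrist_torque"].round(3))
E
python3 st.py
```

```text
12.72 [561.93 238.18 101.67] F [-3.16  1.64  1.42] Ftool [-1.42  1.07 -3.39] M [ 0.334  0.779 -0.018]
```

Request:
{"method": "send_rows", "body": {"series": [[[0,0.0001,-0.0004],0,1],[[0,0,0],0,1],[[0,0,0],0,1],[[0,0,0],0,1]]}}

```text
t: 13.05
ee_pos: [561.7, 238.3, 101.6]
ee_rot: [0.136, 1.566, -0.136]
contact_force: [-1.4, 1.1, -0.2]
grip_width: 28.9
```

```bash
python3 st.py
```

```text
13.05 [561.7  238.34 101.58] F [-1.43  1.05 -0.22] Ftool [ 0.22  0.79 -1.59] M [ 0.11   0.32  -0.102]
```

Lateral force is falling. Another small trim, then lower.

Request:
{"method": "send_rows", "body": {"series": [[[0.0003,0.0001,-0.0002],0,1],[[0,0,0],0,1],[[0,0,0],0,1],[[0,0,0],0,1]]}}

```text
t: 13.38
ee_pos: [561.6, 238.5, 101.4]
ee_rot: [0.137, 1.566, -0.136]
contact_force: [-2.0, -1.9, 4.8]
grip_width: 29.3
```

```bash
python3 st.py
```

```text
13.38 [561.59 238.48 101.44] F [-2.04 -1.87  4.77] Ftool [-4.77 -2.2  -1.69] M [-0.228  0.293 -0.035]
```

Request:
{"method": "send_rows", "body": {"series": [[[0.0002,-0.0001,-0.0002],0,1],[[0,0,0],0,1],[[0,0,0],0,1],[[0,0,0],0,1]]}}

```text
t: 13.72
ee_pos: [561.6, 238.5, 101.4]
ee_rot: [0.137, 1.566, -0.136]
contact_force: [-1.9, -2.7, 6.0]
grip_width: 28.9
```

```bash
python3 st.py
```

```text
13.72 [561.57 238.49 101.44] F [-1.94 -2.73  6.05] Ftool [-6.05 -3.02 -1.43] M [-0.295  0.261  0.011]
```

Request:
{"method": "send_rows", "body": {"series": [[[0.0002,-0.0002,-0.0001],0,1],[[0,0,0],0,1],[[0,0,0],0,1],[[0,0,0],0,1]]}}

```text
t: 14.05
ee_pos: [561.6, 238.5, 101.4]
ee_rot: [0.137, 1.565, -0.136]
contact_force: [-1.4, -0.4, 8.3]
grip_width: 28.9
```

```bash
python3 st.py
```

```text
14.05 [561.58 238.45 101.42] F [-1.39 -0.39  8.34] Ftool [-8.34 -0.62 -1.3 ] M [-0.133  0.279 -0.032]
```

Request:
{"method": "send_rows", "body": {"series": [[[0.0002,0,0],0,1],[[0.0001,0,0],0,1],[[0,0,0],0,1],[[0,0,0],0,1]]}}

```text
t: 14.38
ee_pos: [561.6, 238.5, 101.4]
ee_rot: [0.137, 1.565, -0.136]
contact_force: [-2.4, -1.5, 12.4]
grip_width: 28.8
```

```bash
python3 st.py
python3 - <<'E'
from h import *
snap("side","s7");f=snap("scene","sc7");snap("wrist","w7")
im=cv2.imread("pics/w7.png"); cv2.imwrite("pics/w7a.png",cv2.resize(im[130:290,185:460],None,fx=2.9,fy=2.9,interpolation=cv2.INTER_CUBIC))
im=cv2.imread("pics/s7.png"); cv2.imwrite("pics/s7a.png",cv2.resize(im[240:390,110:270],None,fx=4,fy=4,interpolation=cv2.INTER_CUBIC))
E
python3 st.py
```

```text
14.38 [561.58 238.45 101.37] F [-2.44 -1.52 12.44] Ftool [-12.44  -1.91  -2.13] M [-0.217  0.565 -0.086]
14.53 [561.6  238.44 101.35] F [-2.96 -2.19 12.81] Ftool [-12.82  -2.66  -2.53] M [-0.233  0.489 -0.008]
```

View pics/w7a.png

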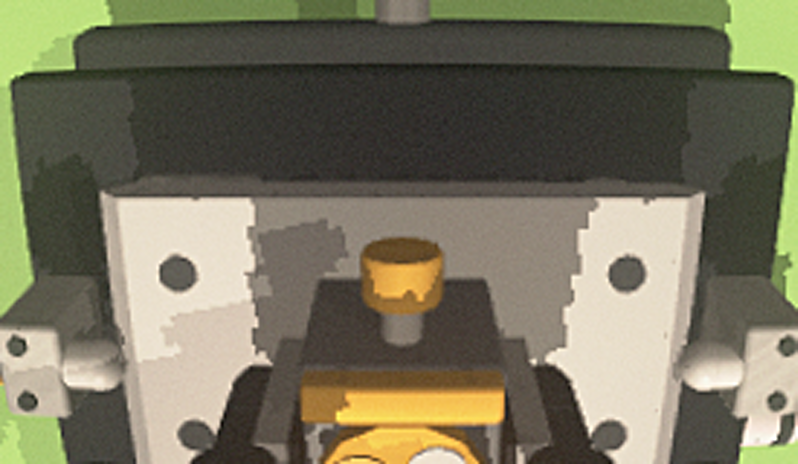

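View pics/s7a.png

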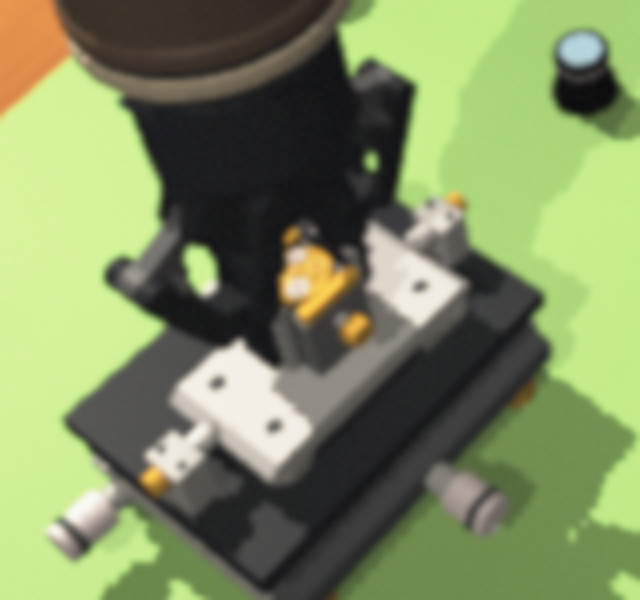

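Run:
```python
from post import *
f=load("w7")
im=cv2.imread("pics/w7.png")
L=im[220:290,175:245];R=im[220:290,405:475]
cv2.imwrite("pics/w7LR.png",cv2.resize(np.hstack([L,R]),None,fx=5.7,fy=5.7,interpolation=cv2.INTER_CUBIC))
```

```text
(no output)
```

View pics/w7LR.png

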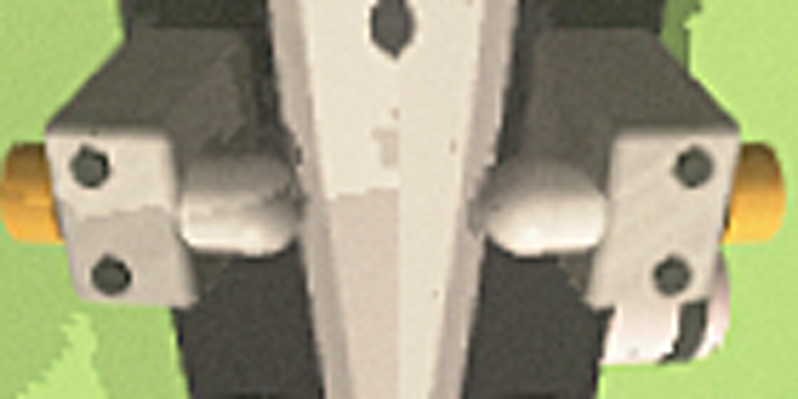

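Run:
```python
from post import *
f=load("w7"); k=5.7
L=lambda x,y:(175+x/k-.41,220+y/k-.41); Rr=lambda x,y:(405+(x-399)/k-.41,220+y/k-.41)
for xt in (14.9,15.9,16.9):
    l=[intool(f,L(*u),xt) for u in [(90,167),(111,274)]]; r=[intool(f,Rr(*u),xt) for u in [(695,167),(672,274)]]
    cl,cr=np.mean(l,0),np.mean(r,0); print(xt,"mid",((cl+cr)/2).round(2),"sep",(cr-cl)[1].round(2),"ang",((cr-cl)[2]/(cr-cl)[1]).round(4))
    lc=[intool(f,L(*u),xt) for u in [(47,130),(78,300),(195,302)]]; rc=[intool(f,Rr(*u),xt) for u in [(740,130),(710,302),(590,305)]]
    print("  ",[(a[1:]).round(1).tolist() for a in lc+rc])
```

```text
14.9 mid [14.9   0.74 -0.11] sep 143.54 ang 0.0002
   [[-75.0, -9.7], [-75.3, 9.0], [-62.4, 8.3], [76.8, -9.7], [77.3, 9.3], [64.1, 8.7]]
15.9 mid [15.9   0.74  0.45] sep 144.57 ang 0.0002
   [[-75.5, -9.2], [-75.9, 9.6], [-62.9, 9.0], [77.3, -9.2], [77.9, 9.9], [64.6, 9.3]]
16.9 mid [16.9   0.74  1.01] sep 145.59 ang 0.0002
   [[-76.1, -8.7], [-76.4, 10.3], [-63.3, 9.6], [77.9, -8.7], [78.4, 10.6], [65.0, 10.0]]
```

Both catch balls are over the plate's bevelled edges, at L (240,205) and R (545,205). Alignment is 0.0002 rad. A hard stop at TCP z 101.4 gives a seat origin of about 59 mm, in line with the triangulation and the catch timing. I'll hold the 12.5 N push briefly, relax it, then release.

Request:
{"method": "send_rows", "body": {"series": [[[0,0,0],0,1],[[0,0,0],0,1],[[0,0,0],0,1],[[0,0,0],0,1],[[0,0,0],0,1]]}}

```text
t: 14.95
ee_pos: [561.6, 238.4, 101.4]
ee_rot: [0.137, 1.565, -0.136]
contact_force: [-2.3, -2.2, 13.4]
grip_width: 29.0
```

```bash
python3 st.py
```

```text
14.95 [561.58 238.45 101.36] F [-2.32 -2.2  13.36] Ftool [-13.36  -2.56  -1.89] M [-0.243  0.56  -0.025]
```

Request:
{"method": "send_rows", "body": {"series": [[[-0.0002,-0.0001,-0.0001],0,1],[[-0.0002,0,0],0,1],[[-0.0002,0,0],0,1],[[0,0,0],0,1],[[0,0,0],0,1]]}}

```text
t: 15.37
ee_pos: [561.5, 238.4, 101.4]
ee_rot: [0.137, 1.565, -0.136]
contact_force: [1.8, 0.9, 5.0]
grip_width: 28.8
```

```bash
python3 st.py
```

```text
15.37 [561.48 238.41 101.43] F [1.8  0.87 5.02] Ftool [-5.02  1.17  1.63] M [ 0.255 -0.197 -0.041]
```

Request:
{"method": "send_rows", "body": {"series": [[[-0.0002,0,0],0,1],[[0,0,0],0,1],[[0,0,0],0,0.4],[[0,0,0],0,0.3],[[0,0,0],0,0.2]], "squeeze": 30}}

```text
t: 15.78
ee_pos: [560.5, 238.0, 101.1]
ee_rot: [0.136, 1.567, -0.137]
contact_force: [-0.8, 0.3, 0.3]
grip_width: 34.2
```

Request:
{"method": "send_rows", "body": {"series": [[[0,0,0],0,0.1],[[0,0,0],0,0],[[0,0,0],0,-0.1],[[0,0,0],0,-0.2],[[0,0,0],0,-0.2]]}}

```text
t: 16.2
ee_pos: [560.8, 238.1, 101.3]
ee_rot: [0.136, 1.567, -0.137]
contact_force: [0.1, 0.3, -0.6]
grip_width: 51.3
```

```bash
python3 st.py;  python3 - <<'E'
from h import *
snap("wrist","w8")
im=cv2.imread("pics/w8.png"); cv2.imwrite("pics/w8a.png",cv2.resize(im[130:400,160:480],None,fx=2.2,fy=2.2,interpolation=cv2.INTER_CUBIC))
E
```

```text
16.2 [560.77 238.15 101.33] F [ 0.06  0.3  -0.65] Ftool [0.65 0.3  0.01] M [-0.01   0.021 -0.029]
```

View pics/w8a.png

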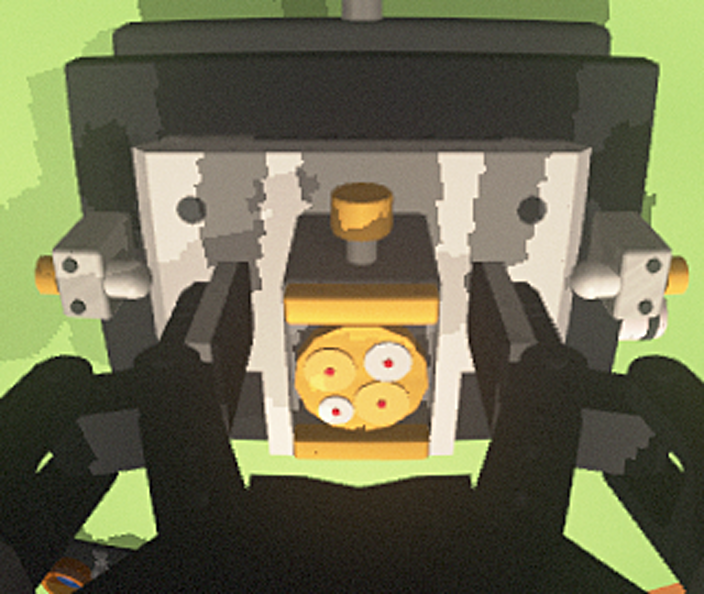

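The fingers are clear and the carrier is sitting in the catches. Retreating straight up.

Request:
{"method": "send_rows", "body": {"series": [[[-0.005,0,0],0,-0.2],[[-0.015,0,0],0,-0.2],[[-0.03,0,0],0,-0.2],[[-0.035,0,0],0,-0.2],[[-0.035,0,0],0,-0.2]]}}

```text
t: 16.67
ee_pos: [560.4, 238.0, 222.7]
ee_rot: [0.136, 1.568, -0.137]
contact_force: [0.7, -0.0, -0.9]
grip_width: 50.8
```

Request:
{"method": "send_rows", "body": {"series": [[[-0.03,0,0],0,-0.2],[[0,0,0],0,-0.2],[[0,0,0],0,-0.2]]}}

```text
t: 16.92
ee_pos: [561.8, 238.5, 253.7]
ee_rot: [0.138, 1.563, -0.135]
contact_force: [0.4, -0.5, 0.0]
grip_width: 51.3
```

```bash
python3 st.py;  python3 - <<'E'
from h import *
snap("wrist","w9"); snap("scene","sc9");snap("side","s9")
im=cv2.imread("pics/w9.png"); cv2.imwrite("pics/w9a.png",cv2.resize(im[80:270,220:425],None,fx=3.1,fy=3.1,interpolation=cv2.INTER_CUBIC))
im=cv2.imread("pics/s9.png"); cv2.imwrite("pics/s9a.png",cv2.resize(im[240:390,110:270],None,fx=4,fy=4,interpolation=cv2.INTER_CUBIC))
E
```

```text
16.92 [561.82 238.55 253.69] F [ 0.41 -0.55  0.04] Ftool [-0.04 -0.47  0.5 ] M [-0.007 -0.045  0.002]
```

View pics/w9a.png

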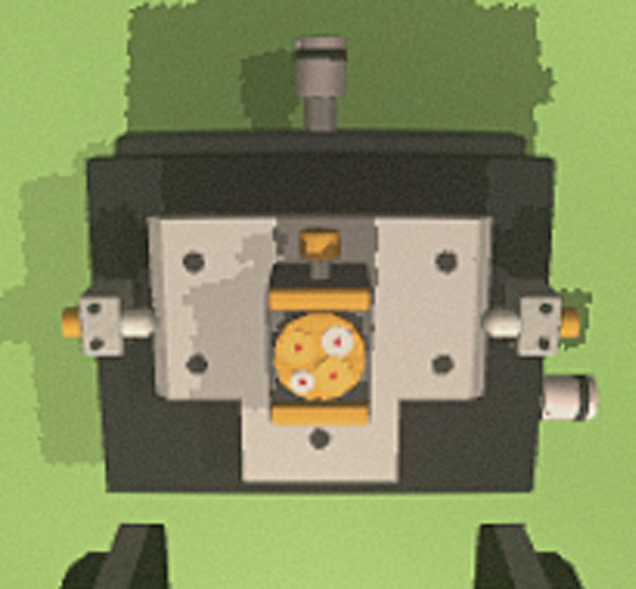

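View pics/s9a.png

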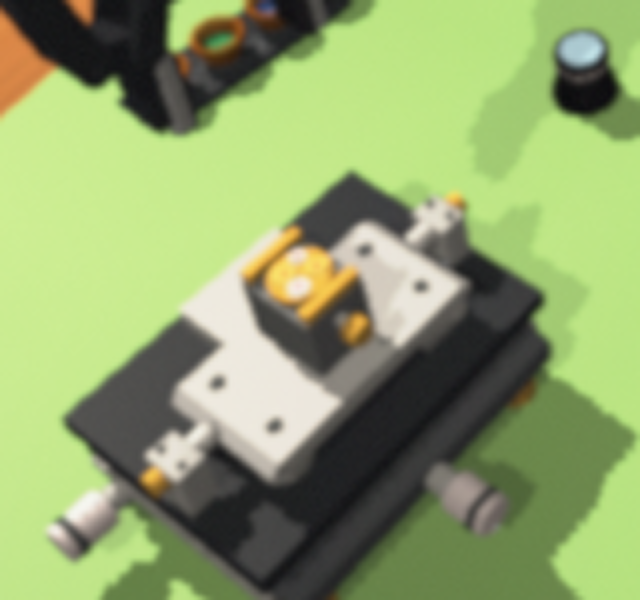

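View pics/sc9.png

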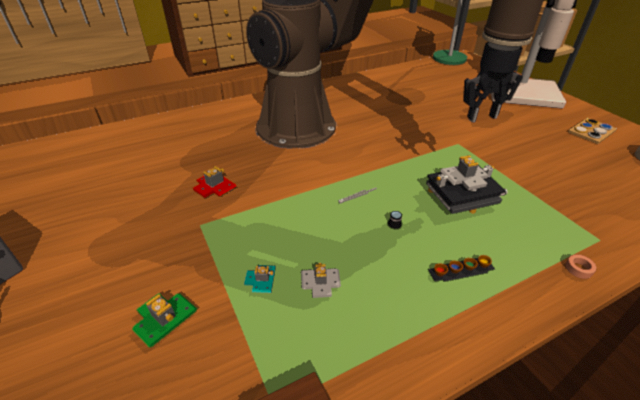

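```bash
python3 - <<'E'
from post import *
f=load("w9"); c=lambda x,y:(220+x/3.1-.34,80+y/3.1-.34); z=f["ep"][2]
P=[intool(f,c(*u),z-85.5) for u in [(94,309),(96,345),(545,309),(543,345)]]
print("posts mid",np.mean(P,0).round(2), "ang",((P[2]+P[3]-P[0]-P[1])[2]/(P[2]+P[3]-P[0]-P[1])[1]).round(4))
O=[(-34,-55),(-34,55),(26,-55),(26,55),(56,-26),(56,26)]
U=[(149,218),(492,218),(163,398),(477,400),(242,482),(397,483)]
W=[intool(f,c(*u),z-82.4) for u in U]
th,t,r=fit2(O,[(w[2],w[1]) for w in W]); print("plate",th.round(4),t.round(2)); print(np.round(W,1).tolist())
print("disc",intool(f,c(319,356),z-120.4).round(2))
a=load("s7")["color"].astype(int);b=load("s9")["color"].astype(int)
E
python3 - <<'E'
import cv2,numpy as np
a=cv2.imread("pics/s7.png",0).astype(np.float32);b=cv2.imread("pics/s9.png",0).astype(np.float32)
# carrier left wing and right wing patches
for (x0,y0,x1,y1) in [(150,330,190,365),(205,300,232,325)]:
    print(cv2.phaseCorrelate(a[y0:y1,x0:x1],b[y0:y1,x0:x1]))
E
```

```text
posts mid [1.6819e+02 1.3000e-01 9.0000e-02] ang 0.0002
plate -0.0038 [-0.42  0.36]
[[171.3, -53.3, -34.5], [171.3, 54.3, -34.5], [171.3, -51.5, 25.3], [171.3, 52.1, 26.0], [171.3, -26.1, 55.4], [171.3, 26.4, 55.8]]
disc [ 1.3329e+02  7.0000e-02 -6.1000e-01]
((0.08120335173046911, -0.0794419681689682), 0.858361462255319)
((0.3184352746046848, 0.7070091239689091), 0.9691117057093868)
```

Run:
```python
from station import ctrl
print(ctrl.finish_job())
```

```text
the job is handed in; nothing more can be done
None
```

I picked the large grey carrier up by its block and eased it past both catches with the hand on it. I trimmed out the sideways force as the balls entered the seats and bedded it with 12.4–13.4 N for about 0.6 s. Then I relaxed the push, opened the fingers and backed straight up. The job is handed in at about 17 s; it reported no verdict.

**Position and heading:** after release, the carrier sat about 0.5 mm off in x and 0.2 mm off in y from the catch-post centre. Heading agreed to about 0.004 rad.

**Catches and surroundings:** both catch balls were over the plate's bevelled edges. The robot read no contact force, and the cups, loupe and tweezers looked unmoved.

**Checks that disagreed:**
- **Stage height:** image scale alone gave about 55–56 mm for the seat origin. Where the carrier stopped gave 59 mm, which fits the pad triangulation (58 mm) and the catch contact height, so I went by that.
- **Movement between the pushed and released views:** one of the two side-view patches shifted 0.7 px while the other shifted 0.1 px. I put that down to the hand's shadow.
- **Level:** I did not measure it directly. It rests on the vertical tool, the firm stop and the unchanged look.

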